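# Load a relay under the sprung hold-down flap of a test fixture

## Robot

A 6-joint arm with a two-finger parallel gripper is mounted at the origin on a cart in front of the work surface, level with it; the furniture and walls round the work are solid. World frame = base frame: x ahead of the robot, y to its left, z up, the work surface at z = 0. Lengths are in m, angles in rad, forces in N, time in s.
With the tool pointing down it reaches from about 0.3 to 0.95 m from the base axis. Payload 3.1 kg.
Tool frame: the origin (TCP) lies midway between the tips of the shut fingers; the grasp point (between the pads) lies 19 mm behind it; z points along the fingers, y is the line along which they close (so a half turn about z gives the same grasp; the last joint's range is limited). The gripper opens to 85 mm and grips with 20 to 120 N. Pads are 22 mm wide; open, the fingers measure 114 mm over their backs; the gripper's body (76 mm by 85 mm) begins 54 mm behind the grasp point. The pads swing forward as they close: fully open they stand 13 mm farther back than shut.
Start: joints at [-1.212, 0.308, 1.634, -0, 1.2, -0.07], TCP at [0.26, -0.568, 0.231] pointing down, gripper open.
Joint ranges: [-3.06, 3.06], [-0.79, 1.96], [0.05, 2.63], [-1.19, 4.34], [0.05, 2.64], [-2.94, 2.94]. Speed limits (rad/s): [2.79, 2.79, 3.14, 3.14, 3.14, 3.14].

## Interface

Orientations are given as a rotation vector (axis times angle).
In Python, from rig import monitor, optics, ticket gives the robot as it stands.
- The arm moves only by the tool drive_tool, never from a script. Its argument "commands" is a list of rows, each an object with "delta_pos": the shift along the tool's x, y, z normalised to -1 to 1, where 1 is 15 cm, a list of three; "twist": the turn, a rotation vector about the tool's x, y, z normalised to -1 to 1, where 1 is pi/2 rad, a list of three; "grip": the finger opening in mm, from 0 to 85.4. In form: [{"delta_pos": [tx, ty, tz], "twist": [ax, ay, az], "grip": grip}, ...]. A call has 1 to 8 rows; each row is the pose to reach, as a shift and turn from the pose commanded when the call began, along the tool's axes at that moment; what a row does not reach only later rows make up. A row lasts 1/8 s, in which the tool goes at most 62.5 mm and 10.7 degrees, less where a joint would pass 70% of its speed; a pose out of reach is approached as far as the arm can. A call with a number of a shift or a turn outside -1 to 1 is refused whole. A call with a gripper value outside its range is refused whole. The fingers move at their own pace and stop on an object; the grip force is fixed at half the most. Time passes only in rows, so rows that repeat a pose let the fingers close. It gives the time, the measured TCP pose, the force, the opening and the grip force at its end, in the units of the state.
- monitor.get_obs(): the state, without advancing time (a new reading comes with each control period).
- optics.grab_frame(name): name is "scene" or "top"; returns the picture (384x512x3 uint8, red, green, blue); there is no depth.
- optics.camera_params(name): a dict with "K" (3x3 intrinsics, pixels), "eye" and "attitude" of the camera in the world. Camera axes: x right, y up, looking along -z (the intrinsics and any distortion apply to the point x, -y, -z); pixel columns grow to the right and rows downward; lengths in m; the calibration is good to about 2 mm. A picture is of the moment at which its call begins. camera_params takes no time and is no camera call.
- ticket.job_done(): hands the job in; it is judged then, once.
Trained networks look in the newest picture that a camera, given by its name, has taken for a name from the list of things; names that differ only in an ending like _2 or _b are one class to them, and where a whole thing is asked for, a point or a joint stands for the part that bears it (a point fixed in the world has none). Each returns a list of dicts, best first, with "confidence" (0 to 1); they miss things now and then, are a little off and sometimes report something else, mostly with a low value. They report only what shows in the picture. A call takes as long as a camera call. They do not tell look-alikes from the thing itself.
- optics.cut_out(label, camera): "pixels" (384x512 bool, what is visible of it) and "box" ([left, top, right, bottom] in pixels, round what is visible of it).
The state is a dict: "time_s": time; "joints": joint angles; "dq": joint speeds; "joint_efforts": joint torques, N m; "ee_pos": TCP position; "tool_rot": TCP orientation; "ft_force": force on the tool from outside, world axes, zero at the start; "moment": the same for the moment, N m; "gripper_width": finger opening in m; "grip_force": force on a finger pad.
Only numpy, scipy, OpenCV 4.12 (cv2) and the standard library are available. Lean on these libraries where they do the work, as an engineer would, in place of code of your own. Each camera call takes 0.05 s, during which the arm holds its last target. There are 200 camera calls.

## Task

Load the relay that lies on the open end of the test fixture: with one fingertip press the yellow release bar down to hold the sprung hold-down flap open, and with the other fingertip push the relay along the lane under the flap until it is fully home against the black contact block. Then let go of the bar so that the flap closes onto the relay and clamps it there. Only push the relay, do not lift or tip it, and leave everything else on the bench where it is.

Things in the scene. Friction and masses are not known exactly. Their poses are not given: they have to be found in the camera images.
- fixture: relay test fixture, screwed to the bench, yaw up to 20 degrees. All 'F' numbers below are mm in its frame. Origin: at bench level (z 0), below the contact block's face, on the lane's centre line; x along the lane in the pushing direction (away from the robot), y left, z up. Blue base plate F x -192 to +53, y -49 to +101, its top, the lane floor, at z 10.
- lane_entry (a point): point on the lane floor, on its centre line, where the straight lane begins (F x -75, y 0, z 10). The lane runs from here to the contact block, 30 wide between two black rails 6 thick and 10 high (top z 20). Before it the rails flare as a funnel to about 65 wide at F x -112; before that the plate is open.
- contact_face (a point): point on the black contact block's face at lane floor level (F x 0, y 0, z 10), the stop for the relay's end. The block spans F y -32 to +22, top z 44; behind it a grey test unit with lamps, F x 14 to 50, top z about 65.
- flap (a joint): sprung yellow hold-down flap over the lane at F x -42 to -4. Rad: 0 = shut on an empty lane (it blocks the relay), 0.24 = resting on a relay, above 0.30 a relay passes beneath, 0.66 = stop, wide open. A spring always shuts it; on the middle of the release bar, 3 to 4 N begins to open it and about 8 N holds it wide open.
- flap_hinge (a point): point on the flap's hinge axis (F x 0, y 32, z 40). The axis runs along x: a steel shaft F x -78 to +7 in two dark bearings 14 wide, top z 47, at F x -66 and +2. The flap lies to its right (over the lane; highest edge z 76 when wide open), the release bar to its left.
- release_bar (a point): yellow bar with black ribs, one piece with the flap: 105 (along x) x 40 x 4 mm, F x -140 to -35. The point: middle of its top face. Flap shut: slopes up to the left by 0.6 rad, middle at F y 75, z 48, left edge z 59. Pressed: middle at z 35, 26, 22 at joint 0.3, 0.5, 0.6; level at 0.6, then F y 52 to 92. A fingertip can slide along it while holding it down.
- pressure_pad (a point): black rubber pad under the flap that presses on the relay, 30 (along x) x 16 x 6 mm, F x -38 to -8, above the lane's centre line; the point: middle of its underside; level when it rests on a relay
- relay: beige relay with a dark base, lying on the fixture's open end in front of the funnel: 52 x 28 x 30 mm, 25 to 50 g. Origin: middle of its underside; its long axis x roughly along the lane (up to 13 degrees off), z up. Fully home, its end touches the contact block and its origin is at F x -26, y 0, z 10.
- spare_relay: a second beige relay of the same kind, on the bench to the right of the fixture (52 x 28 x 30 mm; origin under its middle): leave it alone
- green_terminal: green terminal block standing on the bench to the right of the fixture (47 x 12 x 39 mm; origin under its middle): leave it alone
- white_housing: white plug housing on the bench to the right of the fixture (26 x 34 x 17 mm; origin under its middle): leave it alone
- pliers: orange and black pliers lying on the right (61 x 178 x 15 mm): leave them alone
- scissors: blue-handled scissors lying on the left (87 x 199 x 9 mm): leave them alone
- tape: roll of black tape lying near the bench's front edge on the left (51 x 48 x 19 mm): leave it alone
- tin: white round tin with a black lid on the left (60 x 60 x 36 mm): leave it alone
Things that resemble listed ones, but are neither listed nor needed, are in the scene too. Leave any purple look-alike of the relay alone.

How it is judged:
By the outcome, as a careful person would: the job done as asked, in the order asked, and still so for the second after the job is handed in, with the robot touching nothing.
It also fails if it takes over 43 s, if anything falls off the work surface, if the arm or the gripper's body presses on something with over 40 N, if the wrist force passes 120 N, or if a joint passes its speed limit or range.

## Working session

There is one attempt and no reset: what is moved stays moved. The work goes in short steps, Python scripts to look and compute and a tool call to move; the robot and the scene stay as the last step left them, time stands still between calls to the robot, and variables do not carry over. Pictures are saved under pics/ and viewed, at most 10 in all, crops included, and the job is handed in when it is done.

Besides the shell and the picture viewer there is one more tool, called after "Request:" by a JSON object that holds its "fn" and its "kwargs", one argument or row to a line. drive_tool: Moves the arm, as the interface text tells. Scaled input: -1 to 1 covers 15 cm each way for a shift and pi/2 rad each way for a turn. Its arguments: {"type":"object","properties":{"commands":{"type":"array"}},"required":["commands"]}

```bash
mkdir -p pics; ls
python3 - <<'E'
from rig import monitor, optics
import cv2, numpy as np
for n in("scene","top"):
    im=optics.grab_frame(n); cv2.imwrite(f"pics/{n}0.png",im[:,:,::-1])
    p=optics.camera_params(n); print(n,{k:np.round(v,4).tolist() if not isinstance(v,str) else v for k,v in p.items()})
a=cv2.imread("pics/scene0.png");b=cv2.imread("pics/top0.png")
o=monitor.get_obs();print({k:np.round(v,3).tolist() for k,v in o.items()})
for l in("relay","release_bar","flap","fixture","contact_face","spare_relay","green_terminal"):
    for c in("scene","top"):
        r=optics.cut_out(l,c); print(l,c,[(round(float(d["confidence"]),2),list(map(int,d["box"]))) for d in r][:4])
E
```

```text
pics
scene {'K': [[350.6254, 0.0, 256.6714], [0.0, 350.6254, 187.7377], [0.0, 0.0, 1.0]], 'eye': [0.1191, 0.7391, 0.5881], 'attitude': [0.347, -1.2817, -2.2938]}
top {'K': [[417.095, 0.0, 254.4084], [0.0, 417.095, 192.6532], [0.0, 0.0, 1.0]], 'eye': [0.4357, 0.0349, 1.1304], 'attitude': [0.0799, -0.0888, -1.573]}
{'time_s': 0.1, 'joints': [-1.212, 0.309, 1.635, 0.0, 1.2, -0.07], 'dq': [-0.0, -0.002, -0.003, -0.001, 0.001, -0.0], 'joint_efforts': [-0.0, -41.641, -27.764, -0.0, 0.004, -0.0], 'ee_pos': [0.26, -0.568, 0.23], 'tool_rot': [-3.068, -0.668, 0.0], 'ft_force': [-0.33, 0.12, -0.218], 'moment': [0.026, 0.078, -0.008], 'grip_force': 0.0, 'gripper_width': 0.085}
relay scene [(0.76, [278, 225, 301, 247]), (0.58, [252, 199, 275, 221])]
relay top [(0.61, [244, 195, 253, 214]), (0.47, [219, 240, 235, 260]), (0.21, [124, 124, 149, 146])]
release_bar scene [(0.7, [211, 182, 242, 213])]
release_bar top [(0.82, [217, 144, 261, 199])]
flap scene [(0.82, [212, 182, 245, 213])]
flap top []
fixture scene [(0.76, [185, 171, 279, 234])]
fixture top [(0.78, [211, 126, 273, 222])]
contact_face scene [(0.73, [183, 170, 279, 236])]
contact_face top [(0.91, [214, 127, 273, 221]), (0.73, [363, 188, 386, 254])]
spare_relay scene [(0.65, [244, 177, 259, 190])]
spare_relay top [(0.68, [275, 158, 297, 178])]
green_terminal scene [(0.52, [232, 167, 242, 185])]
green_terminal top [(0.67, [279, 138, 289, 153]), (0.51, [243, 193, 255, 216]), (0.3, [173, 240, 188, 258]), (0.19, [123, 121, 150, 149])]
```

Run:
```python
import cv2
b=cv2.imread("pics/top0.png")[110:275,150:330];cv2.imwrite("pics/top0c.png",cv2.resize(b,None,fx=4,fy=3.6 and 4,interpolation=cv2.INTER_CUBIC)[:600])
a=cv2.imread("pics/scene0.png")[155:265,165:325];cv2.imwrite("pics/scene0c.png",cv2.resize(a,None,fx=5,fy=5,interpolation=cv2.INTER_CUBIC))
```

```text
(no output)
```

View pics/top0c.png

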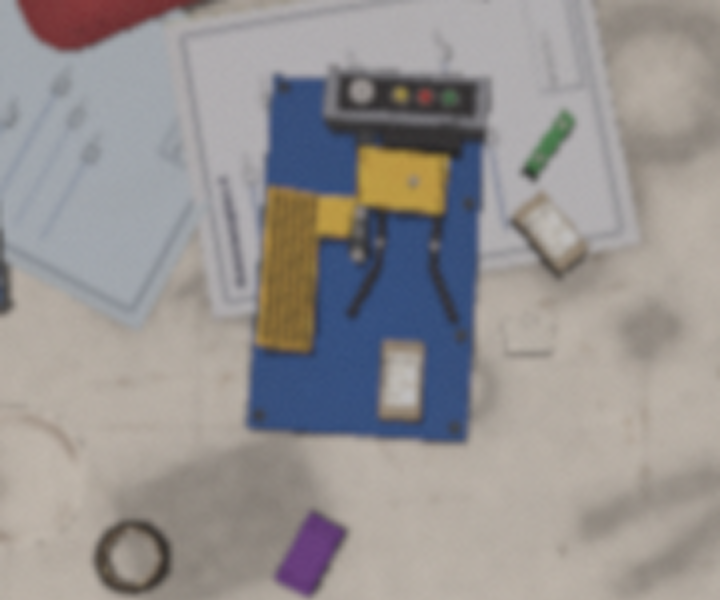

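View pics/scene0c.png

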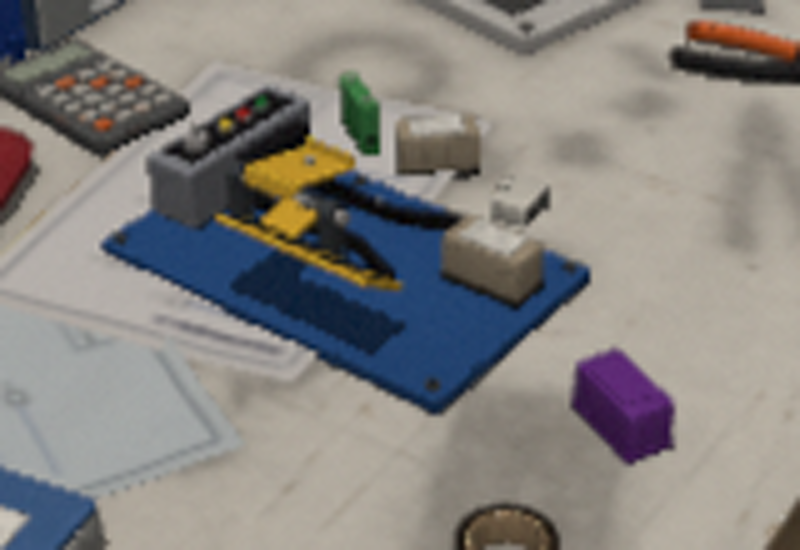

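The top view crop shows three candidates for the relay:
- The beige relay on the blue plate, at about (250,205).
- The spare relay on the paper, at (287,168).
- The purple look-alike, at (228,248).

The one on the plate in front of the funnel fits the description. The flap is at about (250,155) and the release bar at (222,177).

```bash
cat > h.py <<'E'
from rig import monitor, optics
import cv2, numpy as np
from scipy.optimize import least_squares
from scipy.spatial.transform import Rotation as R
def cam(n):
    p=optics.camera_params(n); return np.array(p["K"]),np.array(p["eye"]),R.from_rotvec(p["attitude"]).as_matrix()
def proj(P,n):
    K,e,A=cam(n); c=(np.atleast_2d(P)-e)@A; c=c*[1,-1,-1]; q=c@K.T; return q[:,:2]/q[:,2:]
def unproj(px,z,n):
    K,e,A=cam(n); px=np.atleast_2d(px).astype(float)
    d=np.c_[px,np.ones(len(px))]@np.linalg.inv(K).T*[1,-1,-1]@A.T
    return e+d*((z-e[2])/d[:,2])[:,None]
def toF(P,f): # f=x,y,yaw (m)
    c,s=np.cos(f[2]),np.sin(f[2]); d=np.asarray(P)[...,:2]-f[:2]; return np.stack([d[...,0]*c+d[...,1]*s,-d[...,0]*s+d[...,1]*c],-1)
def toW(p,f):
    c,s=np.cos(f[2]),np.sin(f[2]); p=np.asarray(p,float); return np.stack([f[0]+c*p[...,0]-s*p[...,1],f[1]+s*p[...,0]+c*p[...,1]],-1)
def plan(tgt,f):
    """tgt = F x,y mm, z mm of TCP; prints delta_pos (normalised), twist to align tool x with F x and z down"""
    o=monitor.get_obs(); T=R.from_rotvec(o["tool_rot"])
    w=np.r_[toW(np.array(tgt[:2])/1000,f),tgt[2]/1000]
    G=R.from_matrix(np.array([[np.cos(f[2]),np.sin(f[2]),0],[np.sin(f[2]),-np.cos(f[2]),0],[0,0,-1.]]))
    print("tgt",tgt,"world",w.round(4),"dpos",(T.inv().apply(w-o["ee_pos"])/.15).round(4),"twist",((T.inv()*G).as_rotvec()/(np.pi/2)).round(4))
E
python3 - <<'E'
from h import *
im=cv2.imread("pics/top0.png"); hsv=cv2.cvtColor(im,cv2.COLOR_BGR2HSV)
m=cv2.inRange(hsv,(100,110,60),(125,255,255)); m[:120]=0;m[230:]=0;m[:,:195]=0;m[:,280:]=0
cs,_=cv2.findContours(m,cv2.RETR_EXTERNAL,cv2.CHAIN_APPROX_NONE); c=max(cs,key=cv2.contourArea)[:,0,:]
P=unproj(c,.010,"top"); print(len(c))
def res(f):
    q=toF(P,f)*1000; d=np.minimum.reduce([abs(q[:,0]+192),abs(q[:,0]-53),abs(q[:,1]+49),abs(q[:,1]-101)]); return d
best=min((least_squares(res,[.55+dx,0.03+dy,y],loss="soft_l1",f_scale=2,x_scale=[.01,.01,.05]) for y in(-.1,-.0,.1) for dx in(-.03,0,.03) for dy in (-.02,.02)),key=lambda r:r.cost)
f=best.x; print("fixture",f, np.median(res(f)),best.cost); np.save("f.npy",f)
# checks
for nm,p in dict(bar=(-87.5,75,48),barcornerLF=(-140,91,59),contact=(0,0,44),pLF=(-192,101,10),pRF=(-192,-49,10),unitTop=(14,-32,65)).items():
    w=np.r_[toW(np.array(p[:2])/1000,f),p[2]/1000]; print(nm,proj(w,"top").round(1),proj(w,"scene").round(1))
optics.grab_frame("top")
for d in optics.cut_out("relay","top"):
    k=np.argwhere(d["pixels"])[:,::-1].astype(np.float32); 
    W=unproj(k,.040,"top")[:,:2].astype(np.float32); r=cv2.minAreaRect((toF(W,f)*1000).astype(np.float32))
    print(d["confidence"],"relay F centre",(toF(W,f).mean(0)*1000).round(1),np.round(r[0],1),np.round(r[1],1),r[2])
plan((-205,0,150),f)
# scene check of plate
ov=cv2.imread("pics/scene0.png"); 
for z,pts in((10,[(-192,101),(-192,-49),(53,-49),(53,101)]),(20,[(-75,15),(0,15),(0,-15),(-75,-15)])):
    for n,t in(("scene",ov),("top",im)):
        q=proj(np.c_[toW(np.array(pts)/1000,f),np.full(4,z/1000)],n); cv2.polylines(t,[np.round(q*16).astype(np.int32)],True,(0,255,0),1,cv2.LINE_AA,4)
cv2.imwrite("pics/ov.png",np.hstack([cv2.resize(ov[155:255,165:305],None,fx=3,fy=4)[:400,:420][:, :], cv2.resize(im[120:245,200:295],None,fx=4,fy=3.2)[:400,:380]]))
E
```

```text
337
fixture [0.54646036 0.03891798 0.70797374] 10.182148709643386 9892.063643291278
bar [[250.5 239.4]] [[292.8 210. ]]
barcornerLF [[259.2 259.3]] [[314.1 208.6]]
contact [[250.4 195.1]] [[256.  198.1]]
pLF [[268.9 275.9]] [[332.  224.1]]
pRF [[311.3 238.6]] [[315.7 194.1]]
unitTop [[256.3 182.1]] [[249.5 186.2]]
0.76 relay F centre [-17.8  15.6] [-18.6  15.8] [28.9 49.9] 49.21308135986328
0.56 relay F centre [-65.2 137.6] [-64.4 137. ] [26.6 50.5] 22.69907569885254
tgt (-205, 0, 150) world [ 0.3907 -0.0944  0.15  ] dpos [ 2.1075 -2.5116  0.5418] twist [ 0.      0.     -0.1777]
```

View pics/ov.png

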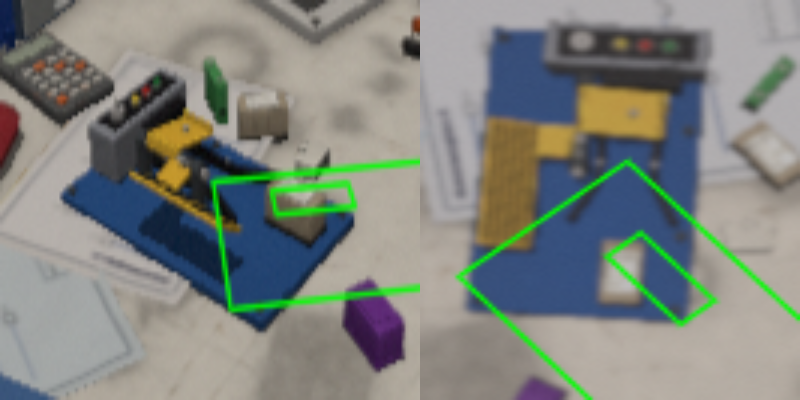

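The overlay shows the fit fell into a wrong minimum. I'll restart it from the plate corners seen in the top view: rear-left (218.8,129.3), front-left (212.5,217.5) and front-right (266.5,220).

Run:
```python
from h import *
im=cv2.imread("pics/top0.png"); hsv=cv2.cvtColor(im,cv2.COLOR_BGR2HSV)
C=unproj([(218.75,129.25),(212.5,217.5),(266.5,220)],.010,"top")
print("corner dists mm",np.linalg.norm(C[0]-C[1])*1e3,np.linalg.norm(C[2]-C[1])*1e3)
u=np.arctan2(*(C[0]-C[1])[[1,0]]); f0=np.r_[C[1][:2],u]; f0[:2]=toW(np.array([.192,-.101]),f0); print("f0",f0)
m=cv2.inRange(hsv,(100,110,60),(125,255,255)); m[:120]=0;m[230:]=0;m[:,:195]=0;m[:,280:]=0
cs,_=cv2.findContours(m,cv2.RETR_EXTERNAL,cv2.CHAIN_APPROX_NONE); c=max(cs,key=cv2.contourArea)[:,0,:]
P=unproj(c,.010,"top")
def res(f):
    q=toF(P,f)*1000; return np.minimum.reduce([abs(q[:,0]+192),abs(q[:,0]-53),abs(q[:,1]+49),abs(q[:,1]-101)])
r=least_squares(res,f0,loss="cauchy",f_scale=1.5,x_scale=[.01,.01,.05]); f=r.x
print("fixture",f,"median res mm",np.median(res(f))); np.save("f.npy",f)
for d in optics.cut_out("relay","top"):
    k=np.argwhere(d["pixels"])[:,::-1]; W=unproj(k,.040,"top"); q=toF(W,f)*1000; r=cv2.minAreaRect(q.astype(np.float32))
    print(d["confidence"],"relay F centre",q.mean(0).round(1),np.round(r[0],1),np.round(r[1],1),r[2])
for p in [(-210,0,150)]: plan(p,f)
ov=cv2.imread("pics/scene0.png"); bar=[(-140,58,37),(-35,58,37),(-35,91,59),(-140,91,59)]
for pts in([(-192,101,10),(-192,-49,10),(53,-49,10),(53,101,10)],[(-75,15,20),(0,15,20),(0,-15,20),(-75,-15,20)],bar):
    pts=np.array(pts)/1000
    for n,t in(("scene",ov),("top",im)):
        q=proj(np.c_[toW(pts[:,:2],f),pts[:,2]],n); cv2.polylines(t,[np.round(q*16).astype(np.int32)],True,(0,255,0),1,cv2.LINE_AA,4)
cv2.imwrite("pics/ov2.png",np.hstack([cv2.resize(ov[155:255,165:305],None,fx=3,fy=4), cv2.resize(im[120:245,200:295],None,fx=4,fy=3.2)]))
```

```text
corner dists mm 242.56871062534302 145.03842904735566
f0 [ 0.67491155  0.02791246 -0.06419389]
fixture [ 0.68084049  0.03740997 -0.06259192] median res mm 10.690457073184405
0.76 relay F centre [-157.8   -8.1] [-158.6   -8.5] [49.9 28.9] 3.363266706466675
0.56 relay F centre [-276.9   46.4] [-275.8   46.5] [26.6 50.5] 66.84928131103516
tgt (-210, 0, 150) world [0.4713 0.0505 0.15  ] dpos [ 2.9975 -3.167   0.542 ] twist [-0.     -0.      0.3128]
```

View pics/ov2.png

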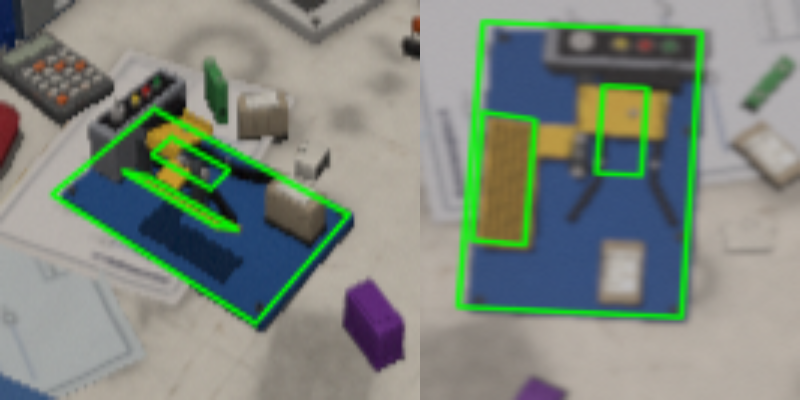

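The overlay outline sits about 2 px up and left of the plate, because rear edges occluded by the bar and the test unit pulled the fit. I'll refit using only contour points near the edges predicted by the corners.

Run:
```python
from h import *
im=cv2.imread("pics/top0.png"); hsv=cv2.cvtColor(im,cv2.COLOR_BGR2HSV)
f0=np.array([0.67491155,0.02791246,-0.06419389])
m=cv2.inRange(hsv,(100,110,60),(125,255,255)); m[:120]=0;m[230:]=0;m[:,:195]=0;m[:,280:]=0
cs,_=cv2.findContours(m,cv2.RETR_EXTERNAL,cv2.CHAIN_APPROX_NONE); c=max(cs,key=cv2.contourArea)[:,0,:]
P=unproj(c,.010,"top"); q0=toF(P,f0)*1000
E=[(0,-192+1.2),(0,53-1.2),(1,-49+1.2),(1,101-1.2)]
f=f0
for it in range(3):
    q0=toF(P,f)*1000; o=lambda a,v:(q0[:,1-a]>(-40 if a==0 else -180))&(q0[:,1-a]<(92 if a==0 else 45))
    sel=[(a,v,(abs(q0[:,a]-v)<7)&o(a,v)) for a,v in E]
    res=lambda g:np.concatenate([(toF(P,g)*1000)[s,a]-v for a,v,s in sel])
    f=least_squares(res,f,loss="soft_l1",f_scale=1,x_scale=[.01,.01,.05]).x
print("fixture",f,[(a,v,s.sum(),np.round(np.median((toF(P,f)*1000)[s,a]-v),2)) for a,v,s in sel]); np.save("f.npy",f)
d=optics.cut_out("relay","top")[0]
k=np.argwhere(d["pixels"])[:,::-1]; W=unproj(k,.040,"top"); q=toF(W,f)*1000; r=cv2.minAreaRect(q.astype(np.float32))
print(d["confidence"],"relay F centre",q.mean(0).round(1),np.round(r[0],1),np.round(r[1],1),r[2])
plan((-210,-5,150),f)
ov=cv2.imread("pics/scene0.png"); bar=[(-140,58,37),(-35,58,37),(-35,91,59),(-140,91,59)]
for pts in([(-192,101,10),(-192,-49,10),(53,-49,10),(53,101,10)],[(-75,15,20),(0,15,20),(0,-15,20),(-75,-15,20)],bar):
    pts=np.array(pts)/1000
    for n,t in(("scene",ov),("top",im)):
        qq=proj(np.c_[toW(pts[:,:2],f),pts[:,2]],n); cv2.polylines(t,[np.round(qq*16).astype(np.int32)],True,(0,255,0),1,cv2.LINE_AA,4)
cv2.imwrite("pics/ov3.png",np.hstack([cv2.resize(ov[155:255,165:305],None,fx=3,fy=4), cv2.resize(im[120:245,200:295],None,fx=4,fy=3.2)]))
```

```text
fixture [ 0.67967637  0.03628908 -0.05612792] [(0, -190.8, np.int64(53), np.float64(-0.02)), (0, 51.8, np.int64(0), np.float64(nan)), (1, -47.8, np.int64(74), np.float64(0.32)), (1, 99.8, np.int64(15), np.float64(-5.96))]
0.76 relay F centre [-156.7   -5.9] [-157.5   -6.3] [49.9 28.9] 2.9928927421569824
tgt (-210, -5, 150) world [0.4697 0.0431 0.15  ] dpos [ 2.9676 -3.1259  0.5419] twist [-0.     -0.      0.3087]
  return _methods._mean(a, axis=axis, dtype=dtype,
  ret = ret.dtype.type(ret / rcount)
```

View pics/ov3.png

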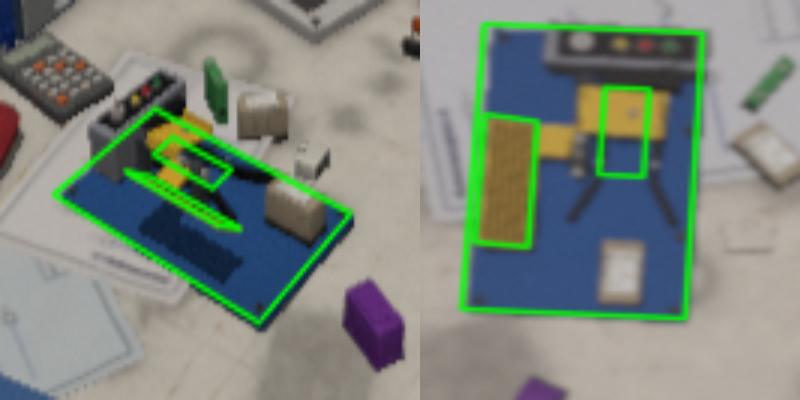

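The front and right edges now fit. The left and rear edges are still about 1–2 px off. I'll measure each edge at sub-pixel level from blueness profiles in both cameras.

```bash
cat > edge.py <<'E'
from h import *
f=np.load("f.npy"); 
def prof(img,n,pts): # pts F mm (N,3)
    q=proj(np.c_[toW(pts[:,:2]/1000,f),pts[:,2]/1000],n).astype(np.float32)
    return cv2.remap(img,q[:,0],q[:,1],cv2.INTER_LINEAR).ravel()
t=np.arange(-16,16.1,.5)
for n in("top","scene"):
    im=cv2.imread(f"pics/{n}0.png").astype(np.float32); B=im[:,:,0]-im[:,:,2]
    for nm,ax,v,along in(("front",0,-192,(-40,-30,40,55,70,85)),("back",0,53,(45,60,75,90)),("right",1,-49,(-180,-120,-100,-80,-40,-20)),("left",1,101,(-180,-165,-150,-20,0,20,40))):
        r=[]
        for a in along:
            p=np.zeros((len(t),3)); p[:,ax]=v+t; p[:,1-ax]=a; p[:,2]=10
            s=prof(B,n,p); g=np.gradient(cv2.GaussianBlur(s[None],(0,0),2)[0]); 
            i=np.argmax(abs(g)); r.append((float(t[i]),round(float(abs(g[i])),1)))
        print(n,nm,r)
E
python3 edge.py
```

```text
top front [(-2.5, 5.8), (-2.5, 7.0), (-1.0, 7.0), (-1.5, 6.9), (-1.0, 5.7), (-1.0, 6.0)]
top back [(-1.5, 0.4), (-4.0, 2.6), (-5.5, 4.4), (-3.5, 3.1)]
top right [(-1.5, 5.8), (-1.5, 5.3), (-2.0, 6.0), (-2.0, 5.7), (-2.0, 4.3), (-2.0, 4.8)]
top left [(-3.5, 5.4), (-4.0, 6.0), (-4.0, 6.4), (-6.0, 4.8), (-7.0, 4.6), (-6.5, 4.6), (-6.0, 3.1)]
scene front [(-8.5, 7.5), (14.5, 5.4), (-8.0, 5.8), (-8.0, 6.6), (-7.0, 4.9), (5.5, 5.9)]
scene back [(5.5, 0.8), (-5.0, 6.5), (-4.0, 5.4), (-3.5, 3.7)]
scene right [(2.0, 5.2), (-11.0, 0.4), (2.0, 1.1), (-2.0, 4.1), (-4.5, 3.5), (-2.0, 4.4)]
scene left [(5.5, 6.0), (5.5, 5.4), (5.0, 5.3), (0.0, 6.4), (-0.5, 6.4), (0.5, 5.4), (-0.5, 6.4)]
```

```bash
python3 - <<'E'
from h import *
f=np.load("f.npy"); c=toW(np.array([-.0695-.003,.026-.0032]),f); yaw=f[2]-.010
g=np.r_[c,yaw]; g[:2]=toW(np.array([.0695,-.026]),g); print(g); np.save("f.npy",g)
d=optics.cut_out("relay","top")[0]
k=np.argwhere(d["pixels"])[:,::-1]; W=unproj(k,.040,"top"); q=toF(W,g)*1000; r=cv2.minAreaRect(q.astype(np.float32))
print("relay F centre",q.mean(0).round(1),np.round(r[0],1),np.round(r[1],1),r[2])
plan((-215,-3,150),g)
E
python3 edge.py | head -4
```

```text
[ 0.67619961  0.0325846  -0.06612792]
relay F centre [-153.4   -3.5] [-154.2   -3.9] [49.9 28.9] 3.5658249855041504
tgt (-215, -3, 150) world [0.4615 0.0438 0.15  ] dpos [ 2.9196 -3.1532  0.5417] twist [-0.      0.      0.3151]
top front [(1.0, 5.3), (1.0, 6.7), (2.0, 6.7), (1.0, 6.7), (1.0, 5.9), (1.5, 6.2)]
top back [(1.5, 0.6), (3.5, 0.5), (-2.5, 4.6), (-12.5, 3.5)]
top right [(0.5, 5.2), (1.0, 5.0), (2.0, 6.3), (1.0, 6.0), (2.5, 4.7), (1.5, 4.9)]
top left [(-1.5, 4.7), (-2.5, 5.9), (-2.0, 6.3), (-1.5, 4.4), (-2.5, 4.7), (-2.5, 4.6), (-2.0, 3.8)]
```

Request:
{"fn": "drive_tool", "kwargs": {
  "commands": [
    {"delta_pos": [1,-1,0],"twist": [0,0,0.315],"grip": 0},
    {"delta_pos": [1,-1,0],"twist": [0,0,0.315],"grip": 0},
    {"delta_pos": [1,-1,0],"twist": [0,0,0.315],"grip": 0},
    {"delta_pos": [1,-1,0],"twist": [0,0,0.315],"grip": 0}
  ]
}}

```text
time_s: 1.55
ee_pos: [0.3344, -0.3665, 0.2311]
tool_rot: [-3.139, 0.101, 0.0]
ft_force: [-1.0, -0.2, 0.4]
gripper_width: 0.0124
grip_force: 0.0
```

Run:
```python
from h import *
print(monitor.get_obs()["time_s"]);plan((-212,-4,150),np.load("f.npy"))
```

```text
1.55
tgt (-212, -4, 150) world [0.4644 0.0426 0.15  ] dpos [ 0.6894 -2.7767  0.5441] twist [-0.0008  0.0001  0.0011]
```

Request:
{"fn": "drive_tool", "kwargs": {
  "commands": [
    {"delta_pos": [0.3,-1,0.1],"twist": [0,0,0],"grip": 0},
    {"delta_pos": [0.3,-1,0.1],"twist": [0,0,0],"grip": 0},
    {"delta_pos": [0.3,-1,0.1],"twist": [0,0,0],"grip": 0}
  ]
}}

```text
time_s: 1.92
ee_pos: [0.3889, -0.2203, 0.2161]
tool_rot: [-3.139, 0.101, 0.0]
ft_force: [-0.1, -1.2, -0.1]
gripper_width: 0.0001
grip_force: 0.0
```

Request:
{"fn": "drive_tool", "kwargs": {
  "commands": [
    {"delta_pos": [0.3,-1,0.2],"twist": [0,0,0],"grip": 0},
    {"delta_pos": [0.3,-1,0.2],"twist": [0,0,0],"grip": 0},
    {"delta_pos": [0.3,-1,0.2],"twist": [0,0,0],"grip": 0}
  ]
}}

```text
time_s: 2.3
ee_pos: [0.4437, -0.0737, 0.186]
tool_rot: [-3.14, 0.1, -0.0]
ft_force: [-0.1, -0.3, -0.0]
gripper_width: 0.0005
grip_force: 0.0
```

Request:
{"fn": "drive_tool", "kwargs": {
  "commands": [
    {"delta_pos": [0.09,-0.78,0.2],"twist": [0,0,0],"grip": 0},
    {"delta_pos": [0.09,-0.78,0.2],"twist": [0,0,0],"grip": 0},
    {"delta_pos": [0.09,-0.78,0.2],"twist": [0,0,0],"grip": 0},
    {"delta_pos": [0.09,-0.78,0.2],"twist": [0,0,0],"grip": 0}
  ]
}}

```text
time_s: 2.8
ee_pos: [0.4647, 0.0394, 0.1564]
tool_rot: [3.139, -0.102, 0.0]
ft_force: [0.9, -0.2, -0.1]
gripper_width: 0.0004
grip_force: 0.0
```

Run:
```python
from h import *
f=np.load("f.npy");o=monitor.get_obs();print(o["time_s"],toF(o["ee_pos"],f)*1000,o["ee_pos"][2]);plan((-212,-4,80),f);plan((-212,-4,24),f)
im=optics.grab_frame("top"); cv2.imwrite("pics/top1.png",cv2.resize(im[100:260,180:320,::-1],None,fx=3.7,fy=3.7,interpolation=cv2.INTER_CUBIC))
```

```text
2.8 [-211.47356024   -7.12848248] 0.1564254073588165
tgt (-212, -4, 80) world [0.4644 0.0426 0.08  ] dpos [-0.0035 -0.0212  0.5095] twist [ 0.0004 -0.0001  0.0009]
tgt (-212, -4, 24) world [0.4644 0.0426 0.024 ] dpos [-0.0036 -0.0214  0.8828] twist [ 0.0004 -0.0001  0.0009]
```

View pics/top1.png

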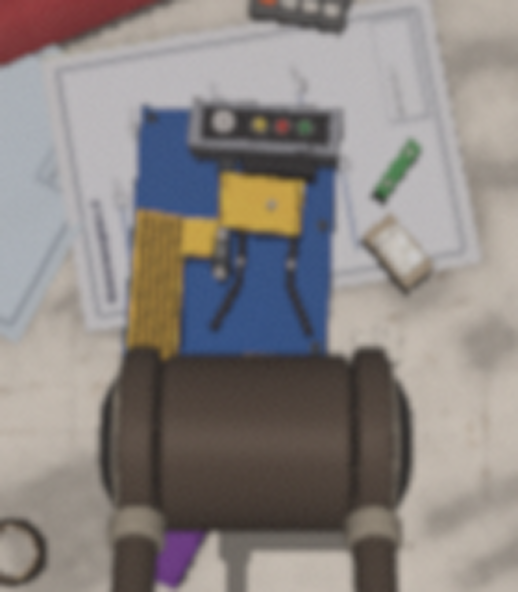

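The arm hides the relay in the top view. The purple block is behind it at (180,560) and clear. I'll descend behind the relay and check in the scene view.

Request:
{"fn": "drive_tool", "kwargs": {
  "commands": [
    {"delta_pos": [0,-0.02,0.45],"twist": [0,0,0],"grip": 0},
    {"delta_pos": [0,-0.02,0.8],"twist": [0,0,0],"grip": 0},
    {"delta_pos": [0,-0.02,0.88],"twist": [0,0,0],"grip": 0},
    {"delta_pos": [0,-0.02,0.88],"twist": [0,0,0],"grip": 0}
  ]
}}

```text
time_s: 3.35
ee_pos: [0.4652, 0.0415, 0.0246]
tool_rot: [3.14, -0.107, -0.0]
ft_force: [-0.3, -0.3, 0.4]
gripper_width: -0.0001
grip_force: 0.0
```

```bash
cat > look.py <<'E'
from h import *
import sys
f=np.load("f.npy");o=monitor.get_obs();print(o["time_s"],(toF(o["ee_pos"],f)*1000).round(1),(o["ee_pos"][2]*1000).round(1),np.round(o["ft_force"],1))
im=optics.grab_frame("scene"); cv2.imwrite(f"pics/{sys.argv[1]}.png",cv2.resize(im[140:265,165:325,::-1],None,fx=4.8,fy=4.8,interpolation=cv2.INTER_CUBIC))
for p in [(-110,-2,24),(-118,-1,24)]: plan(p,f)
E
python3 look.py s1
```

```text
3.35 [-211.1   -5. ] 24.6 [-0.3 -0.3  0.4]
tgt (-110, -2, 24) world [0.5663 0.0379 0.024 ] dpos [ 0.6649 -0.0188  0.0139] twist [-0.0001 -0.0018 -0.0009]
tgt (-118, -1, 24) world [0.5584 0.0394 0.024 ] dpos [ 0.6115 -0.0254  0.0138] twist [-0.0001 -0.0018 -0.0009]
```

View pics/s1.png

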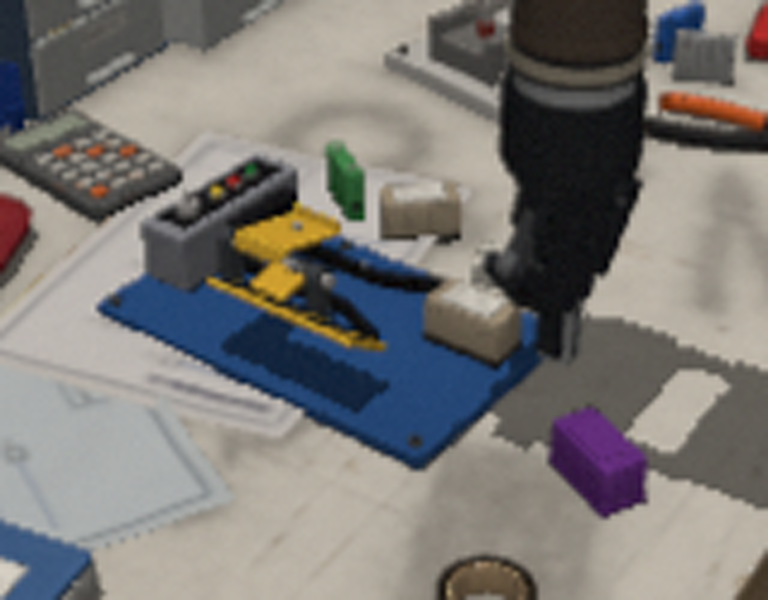

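The closed fingers at (560,335) stand behind the relay at (475,315), with clear space between. I'll push forward slowly to bring the relay into the funnel.

Request:
{"fn": "drive_tool", "kwargs": {
  "commands": [
    {"delta_pos": [0.1,-0.01,0],"twist": [0,0,0],"grip": 0},
    {"delta_pos": [0.18,-0.01,0],"twist": [0,0,0],"grip": 0},
    {"delta_pos": [0.26,-0.01,0],"twist": [0,0,0],"grip": 0},
    {"delta_pos": [0.34,-0.02,0],"twist": [0,0,0],"grip": 0},
    {"delta_pos": [0.42,-0.02,0],"twist": [0,0,0],"grip": 0},
    {"delta_pos": [0.5,-0.02,0],"twist": [0,0,0],"grip": 0},
    {"delta_pos": [0.56,-0.02,0],"twist": [0,0,0],"grip": 0},
    {"delta_pos": [0.6,-0.02,0],"twist": [0,0,0],"grip": 0}
  ]
}}

```text
time_s: 4.4
ee_pos: [0.5554, 0.0396, 0.0241]
tool_rot: [-3.14, 0.104, 0.0]
ft_force: [-0.3, -1.3, 0.7]
gripper_width: 0.0002
grip_force: 0.1
```

```bash
python3 look.py s2
```

```text
4.4 [-121.   -1.] 24.1 [-0.3 -1.3  0.7]
tgt (-110, -2, 24) world [0.5663 0.0379 0.024 ] dpos [0.068  0.0068 0.0024] twist [-0.     -0.0007 -0.    ]
tgt (-118, -1, 24) world [0.5584 0.0394 0.024 ] dpos [0.0147 0.0002 0.0023] twist [-0.     -0.0007 -0.    ]
```

View pics/s2.png

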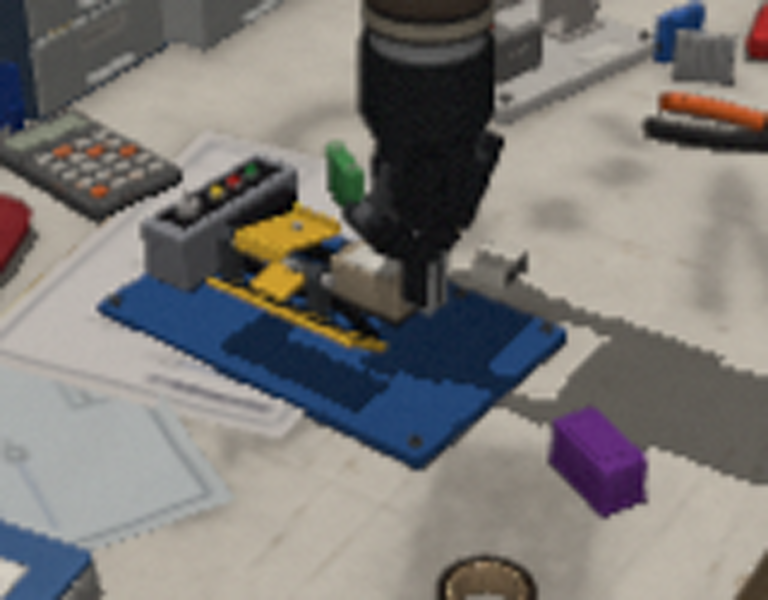

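The relay now sits in the funnel at about (370,280), with its rear against the fingers at (425,280). Next I back off 6 mm, rise, open to 60 mm and shift left, so the right finger is on the lane centre and the left one is above the bar.

Request:
{"fn": "drive_tool", "kwargs": {
  "commands": [
    {"delta_pos": [-0.04,0,0],"twist": [0,0,0],"grip": 0},
    {"delta_pos": [-0.04,0,-0.1],"twist": [0,0,0],"grip": 0},
    {"delta_pos": [-0.04,0,-0.4],"twist": [0,0,0],"grip": 0},
    {"delta_pos": [-0.04,-0.1,-0.4],"twist": [0,0,0],"grip": 60},
    {"delta_pos": [-0.04,-0.253,-0.4],"twist": [0,0,0],"grip": 60},
    {"delta_pos": [-0.04,-0.253,-0.4],"twist": [0,0,0],"grip": 60},
    {"delta_pos": [-0.04,-0.253,-0.4],"twist": [0,0,0],"grip": 60},
    {"delta_pos": [-0.04,-0.253,-0.4],"twist": [0,0,0],"grip": 60}
  ]
}}

```text
time_s: 5.45
ee_pos: [0.551, 0.0775, 0.084]
tool_rot: [3.14, -0.104, -0.001]
ft_force: [-0.8, -0.6, 0.8]
gripper_width: 0.0601
grip_force: 0.0
```

```bash
python3 look.py s3
python3 - <<'E'
from h import *
f=np.load("f.npy")
for p in [(-127,37,50),(-127,37,19)]: plan(p,f)
E
```

```text
5.45 [-127.9   36.5] 84.0 [-0.8 -0.6  0.8]
tgt (-110, -2, 24) world [0.5663 0.0379 0.024 ] dpos [0.1191 0.2565 0.3999] twist [ 0.0001  0.0004 -0.0003]
tgt (-118, -1, 24) world [0.5584 0.0394 0.024 ] dpos [0.0658 0.2498 0.4   ] twist [ 0.0001  0.0004 -0.0003]
tgt (-127, 37, 50) world [0.5519 0.0779 0.05  ] dpos [ 0.0055 -0.0034  0.2266] twist [ 0.0001  0.0004 -0.0003]
tgt (-127, 37, 19) world [0.5519 0.0779 0.019 ] dpos [ 0.0057 -0.0035  0.4333] twist [ 0.0001  0.0004 -0.0003]
```

View pics/s3.png

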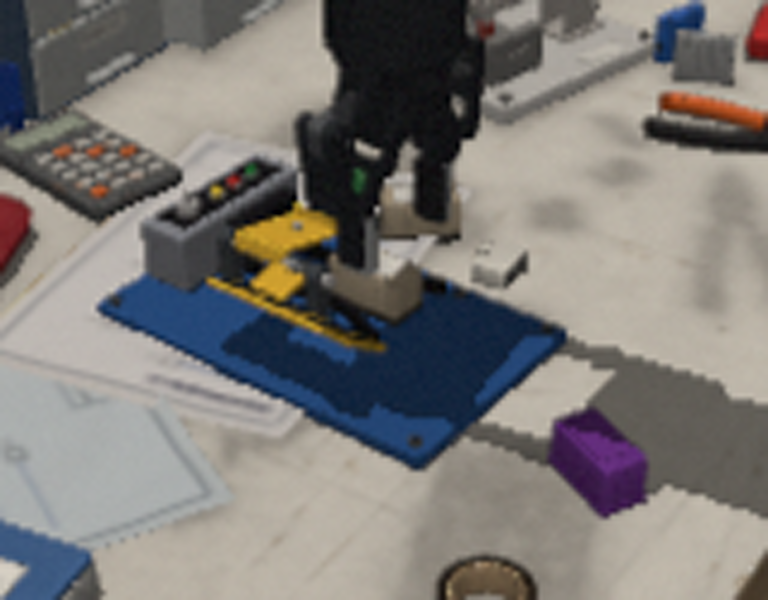

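The relay lies in the funnel mouth, with its rear-left bottom corner at crop (390,322) and rear-right bottom corner at (425,298). The left finger at (360,250) is above the bar. I'll check the relay's position numerically before pressing.

Run:
```python
from h import *
f=np.load("f.npy")
c=np.array([(390,322),(425,298)])/4.8+[165,140]
print("bottom corners F",(toF(unproj(c,.010,"scene"),f)*1000).round(1))
c=np.array([(392,290),(425,262)])/4.8+[165,140]
print("top corners F",(toF(unproj(c,.040,"scene"),f)*1000).round(1))
# calibration of scene: bar front-left corner (shut) crop(385,348), plate front-left (418,468)
print("bar",(toF(unproj(np.array([385,347])/4.8+[165,140],.059,"scene"),f)*1000).round(1),"plate FL",(toF(unproj(np.array([418,462])/4.8+[165,140],.010,"scene"),f)*1000).round(1))
```

```text
bottom corners F [[-105.1   10.2]
 [-106.8  -22.9]]
top corners F [[-112.3   17.8]
 [-110.   -18. ]]
bar [[-159.1   86.2]] plate FL [[-195.1  104.7]]
```

Request:
{"fn": "drive_tool", "kwargs": {
  "commands": [
    {"delta_pos": [0,0,0.12],"twist": [0,0,0],"grip": 60},
    {"delta_pos": [0,0,0.2],"twist": [0,0,0],"grip": 60},
    {"delta_pos": [0,0,0.26],"twist": [0,0,0],"grip": 60},
    {"delta_pos": [0,0,0.32],"twist": [0,0,0],"grip": 60},
    {"delta_pos": [0,0,0.36],"twist": [0,0,0],"grip": 60},
    {"delta_pos": [0,0,0.39],"twist": [0,0,0],"grip": 60},
    {"delta_pos": [0,0,0.39],"twist": [0,0,0],"grip": 60}
  ]
}}

```text
time_s: 6.38
ee_pos: [0.551, 0.0773, 0.0259]
tool_rot: [3.139, -0.102, -0.002]
ft_force: [-2.6, -3.8, 6.4]
gripper_width: 0.06
grip_force: 3.4
```

Request:
{"fn": "drive_tool", "kwargs": {
  "commands": [
    {"delta_pos": [0,0,0.025],"twist": [0,0,0],"grip": 60},
    {"delta_pos": [0,0,0.025],"twist": [0,0,0],"grip": 60}
  ]
}}

```text
time_s: 6.62
ee_pos: [0.551, 0.0765, 0.0225]
tool_rot: [3.138, -0.101, -0.002]
ft_force: [-3.4, -4.6, 8.0]
gripper_width: 0.0602
grip_force: 4.4
```

Run:
```python
from h import *
f=np.load("f.npy");o=monitor.get_obs();print(toF(o["ee_pos"],f)*1000,o["ft_force"])
plan((-64,37,21),f)
a=cv2.imread("pics/s3.png"); im=optics.grab_frame("scene"); b=cv2.resize(im[140:265,165:325,::-1],None,fx=4.8,fy=4.8,interpolation=cv2.INTER_CUBIC)
cv2.imwrite("pics/s4.png",b)
# yellow extents before/after (flap/bar) as numbers
for t in(a,b):
    m=cv2.inRange(cv2.cvtColor(t,cv2.COLOR_BGR2HSV),(18,130,120),(32,255,255)); m[:150]=0
    n,_,st,ce=cv2.connectedComponentsWithStats(m); print([ (s[:5].tolist(),c.round().tolist()) for s,c in zip(st[1:],ce[1:]) if s[4]>150])
for j in(.3,.5,.6): # expected flap right edge height px; flap right edge at radius ~ (y -20)
    for x in(-42,-4):
        ph=j; r=.052; P=np.r_[toW(np.array([x/1000,.032-r*np.cos(ph)]),f),.045+r*np.sin(ph)]; print(j,x,((proj(P,"scene")-[165,140])*4.8).round())
```

```text
[-127.85888433   35.58148792] [-3.37207594 -4.64325755  8.03087298]
tgt (-64, 37, 21) world [0.6148 0.0737 0.021 ] dpos [ 0.4258 -0.0088  0.0096] twist [0.0016 0.0009 0.001 ]
[([207, 203, 128, 130, 5279], [279.0, 257.0])]
[([233, 175, 102, 84, 4133], [283.0, 219.0]), ([209, 263, 128, 110, 5278], [277.0, 321.0])]
0.3 -42 [[335. 198.]]
0.3 -4 [[287. 179.]]
0.5 -42 [[331. 187.]]
0.5 -4 [[283. 168.]]
0.6 -42 [[328. 183.]]
0.6 -4 [[279. 164.]]
```

The flap's upper edge rose from row 203 to 175 in the crop, which corresponds to about 0.45 rad, and the press force is 8 N. The flap is open enough, so I'll press slightly more and slide forward.

Request:
{"fn": "drive_tool", "kwargs": {
  "commands": [
    {"delta_pos": [0.0,0,0.012],"twist": [0,0,0],"grip": 60},
    {"delta_pos": [0.05,-0.005,0.012],"twist": [0,0,0],"grip": 60},
    {"delta_pos": [0.1,-0.005,0.012],"twist": [0,0,0],"grip": 60},
    {"delta_pos": [0.15,-0.005,0.012],"twist": [0,0,0],"grip": 60},
    {"delta_pos": [0.2,-0.005,0.012],"twist": [0,0,0],"grip": 60}
  ]
}}

```text
time_s: 7.3
ee_pos: [0.5802, 0.0767, 0.0205]
tool_rot: [3.14, -0.103, -0.005]
ft_force: [-4.6, -0.5, 6.4]
gripper_width: 0.06
grip_force: 3.6
```

Request:
{"fn": "drive_tool", "kwargs": {
  "commands": [
    {"delta_pos": [0.05,0,0],"twist": [0,0,0],"grip": 60},
    {"delta_pos": [0.1,0,0],"twist": [0,0,0],"grip": 60},
    {"delta_pos": [0.14,0,0],"twist": [0,0,0],"grip": 60}
  ]
}}

```text
time_s: 7.68
ee_pos: [0.6013, 0.0754, 0.0206]
tool_rot: [3.14, -0.103, -0.005]
ft_force: [-4.2, -0.6, 6.9]
gripper_width: 0.0601
grip_force: 3.6
```

```bash
cat > st.py <<'E'
from h import *
f=np.load("f.npy");o=monitor.get_obs();F=R.from_euler("z",-f[2]).apply(o["ft_force"])
print(o["time_s"],(toF(o["ee_pos"],f)*1000).round(1),(o["ee_pos"][2]*1000).round(1),"F-frame force",F.round(1),"mom",np.round(o["moment"],2),o["gripper_width"])
b=cv2.resize(optics.grab_frame("scene")[140:265,165:325,::-1],None,fx=4.8,fy=4.8,interpolation=cv2.INTER_CUBIC)
m=cv2.inRange(cv2.cvtColor(b,cv2.COLOR_BGR2HSV),(18,130,120),(32,255,255)); m[:150]=0
n,_,st,ce=cv2.connectedComponentsWithStats(m); print([s[:5].tolist() for s in st[1:] if s[4]>150])
plan((-64,37,21),f)
E
python3 st.py
```

```text
7.675 [-77.5  37.8] 20.6 F-frame force [-4.1 -0.9  6.9] mom [0.19 0.77 0.12] 0.06005802231109078
[[285, 216, 20, 15, 174], [212, 290, 55, 56, 1349], [287, 352, 92, 40, 1167]]
tgt (-64, 37, 21) world [0.6148 0.0737 0.021 ] dpos [ 0.0826  0.0054 -0.0013] twist [0.0001 0.0008 0.0004]
```

Request:
{"fn": "drive_tool", "kwargs": {
  "commands": [
    {"delta_pos": [0.03,0,0],"twist": [0,0,0],"grip": 60},
    {"delta_pos": [0.055,0,0],"twist": [0,0,0],"grip": 60},
    {"delta_pos": [0.07,0,0],"twist": [0,0,0],"grip": 60},
    {"delta_pos": [0.07,0,0],"twist": [0,0,0],"grip": 60}
  ]
}}

```text
time_s: 8.22
ee_pos: [0.6122, 0.0747, 0.0207]
tool_rot: [3.14, -0.103, -0.003]
ft_force: [-3.8, 0.4, 5.9]
gripper_width: 0.06
grip_force: 3.4
```

Request:
{"fn": "drive_tool", "kwargs": {
  "commands": [
    {"delta_pos": [0.015,0,0],"twist": [0,0,0],"grip": 60},
    {"delta_pos": [0.02,0,0],"twist": [0,0,0],"grip": 60},
    {"delta_pos": [0.02,0,0],"twist": [0,0,0],"grip": 60}
  ]
}}

```text
time_s: 8.6
ee_pos: [0.6146, 0.0745, 0.0206]
tool_rot: [3.14, -0.103, -0.005]
ft_force: [-3.5, -0.3, 7.9]
gripper_width: 0.0601
grip_force: 3.5
```

```bash
python3 st.py
```

```text
8.6 [-64.2  37.8] 20.6 F-frame force [-3.5 -0.5  7.9] mom [0.2  0.71 0.23] 0.06011020980331583
[[267, 209, 21, 14, 183], [212, 304, 37, 33, 519], [267, 346, 115, 46, 1952]]
tgt (-64, 37, 21) world [0.6148 0.0737 0.021 ] dpos [ 0.0014  0.005  -0.0024] twist [0.0002 0.0019 0.0005]
```

Request:
{"fn": "drive_tool", "kwargs": {
  "commands": [
    {"delta_pos": [0.01,0,0],"twist": [0,0,0],"grip": 60},
    {"delta_pos": [0.02,0,0],"twist": [0,0,0],"grip": 60},
    {"delta_pos": [0.02,0,0],"twist": [0,0,0],"grip": 60}
  ]
}}

```text
time_s: 9.02
ee_pos: [0.6164, 0.0743, 0.0204]
tool_rot: [3.14, -0.104, -0.009]
ft_force: [-6.0, -0.1, 8.7]
gripper_width: 0.0601
grip_force: 4.8
```

Request:
{"fn": "drive_tool", "kwargs": {
  "commands": [
    {"delta_pos": [0.01,0,0],"twist": [0,0,0],"grip": 60},
    {"delta_pos": [0.015,0,0],"twist": [0,0,0],"grip": 60},
    {"delta_pos": [0.015,0,0],"twist": [0,0,0],"grip": 60}
  ]
}}

```text
time_s: 9.4
ee_pos: [0.6164, 0.0742, 0.02]
tool_rot: [3.139, -0.104, -0.017]
ft_force: [-10.7, -0.2, 9.7]
gripper_width: 0.0604
grip_force: 6.2
```

The force rises while the position stays at F x ≈ -62.4, against an expected -63 for home. I'll firm the push a little, then check.

Request:
{"fn": "drive_tool", "kwargs": {
  "commands": [
    {"delta_pos": [0.012,0,0],"twist": [0,0,0],"grip": 60},
    {"delta_pos": [0.012,0,0],"twist": [0,0,0],"grip": 60}
  ]
}}

```text
time_s: 9.65
ee_pos: [0.6165, 0.0741, 0.0197]
tool_rot: [3.139, -0.105, -0.023]
ft_force: [-13.3, -0.7, 12.5]
gripper_width: 0.0603
grip_force: 8.0
```

```bash
python3 st.py
```

```text
9.65 [-62.4  37.5] 19.7 F-frame force [-13.2  -1.5  12.5] mom [ 0.03  2.02 -0.14] 0.06025960062141478
[[264, 208, 19, 14, 165], [211, 318, 29, 20, 326], [264, 347, 116, 47, 1923]]
tgt (-64, 37, 21) world [0.6148 0.0737 0.021 ] dpos [-0.011   0.0029 -0.0084] twist [ 0.0008  0.0093 -0.0003]
```

It's home: 13 N with no advance. I'll ease back slowly so the finger leaves the relay while the bar stays held, then rise.

Request:
{"fn": "drive_tool", "kwargs": {
  "commands": [
    {"delta_pos": [-0.015,0,0],"twist": [0,0,0],"grip": 60},
    {"delta_pos": [-0.03,0,0],"twist": [0,0,0],"grip": 60},
    {"delta_pos": [-0.04,0,0],"twist": [0,0,0],"grip": 60},
    {"delta_pos": [-0.055,0,0],"twist": [0,0,0],"grip": 60},
    {"delta_pos": [-0.055,0,0],"twist": [0,0,0],"grip": 60}
  ]
}}

```text
time_s: 10.32
ee_pos: [0.6164, 0.0747, 0.0217]
tool_rot: [-3.139, 0.105, -0.006]
ft_force: [-0.7, -0.7, 6.3]
gripper_width: 0.0602
grip_force: 4.2
```

```bash
python3 st.py
```

```text
10.325 [-62.5  38.1] 21.7 F-frame force [-0.6 -0.8  6.3] mom [ 0.19  0.09 -0.08] 0.06021958474094819
[[264, 205, 20, 16, 175], [211, 305, 35, 30, 480], [267, 346, 115, 45, 1762]]
tgt (-64, 37, 21) world [0.6148 0.0737 0.021 ] dpos [-0.0101  0.0071  0.0047] twist [-0.0005 -0.0023 -0.0005]
```

Request:
{"fn": "drive_tool", "kwargs": {
  "commands": [
    {"delta_pos": [-0.015,0,0],"twist": [0,0,0],"grip": 60},
    {"delta_pos": [-0.03,0,0],"twist": [0,0,0],"grip": 60},
    {"delta_pos": [-0.045,0,0],"twist": [0,0,0],"grip": 60},
    {"delta_pos": [-0.045,0,0],"twist": [0,0,0],"grip": 60}
  ]
}}

```text
time_s: 10.88
ee_pos: [0.6133, 0.0751, 0.0233]
tool_rot: [-3.139, 0.105, -0.018]
ft_force: [2.9, -0.0, 7.6]
gripper_width: 0.0599
grip_force: 3.2
```

```bash
python3 st.py
```

```text
10.875 [-65.5  38.2] 23.3 F-frame force [2.9 0.2 7.6] mom [ 0.09 -0.57 -0.08] 0.05988286383698984
[[308, 202, 21, 24, 227], [269, 205, 21, 16, 183], [265, 234, 12, 18, 168], [210, 303, 39, 31, 629], [272, 346, 110, 41, 1545]]
tgt (-64, 37, 21) world [0.6148 0.0737 0.021 ] dpos [0.01   0.0081 0.0149] twist [-0.0009 -0.0073 -0.0005]
```

Request:
{"fn": "drive_tool", "kwargs": {
  "commands": [
    {"delta_pos": [-0.01,0,-0.02],"twist": [0,0,0],"grip": 60},
    {"delta_pos": [-0.02,0,-0.04],"twist": [0,0,0],"grip": 60},
    {"delta_pos": [-0.02,0,-0.06],"twist": [0,0,0],"grip": 60},
    {"delta_pos": [-0.02,0,-0.08],"twist": [0,0,0],"grip": 60},
    {"delta_pos": [-0.02,0,-0.1],"twist": [0,0,0],"grip": 60},
    {"delta_pos": [-0.02,0,-0.13],"twist": [0,0,0],"grip": 60},
    {"delta_pos": [-0.02,0,-0.18],"twist": [0,0,0],"grip": 60},
    {"delta_pos": [-0.02,0,-0.25],"twist": [0,0,0],"grip": 60}
  ]
}}

```text
time_s: 11.92
ee_pos: [0.6044, 0.0752, 0.0579]
tool_rot: [3.14, -0.104, -0.002]
ft_force: [0.2, 0.2, 0.3]
gripper_width: 0.0599
grip_force: 0.0
```

Request:
{"fn": "drive_tool", "kwargs": {
  "commands": [
    {"delta_pos": [0,0,-0.3],"twist": [0,0,0],"grip": 60},
    {"delta_pos": [0,0,-0.6],"twist": [0,0,0],"grip": 60},
    {"delta_pos": [-0.4,0,-0.7],"twist": [0,0,0],"grip": 60},
    {"delta_pos": [-0.8,0,-0.7],"twist": [0,0,0],"grip": 60},
    {"delta_pos": [-1,0,-0.7],"twist": [0,0,0],"grip": 60},
    {"delta_pos": [-1,0,-0.7],"twist": [0,0,0],"grip": 60}
  ]
}}

```text
time_s: 12.68
ee_pos: [0.453, 0.0852, 0.1631]
tool_rot: [3.14, -0.102, -0.001]
ft_force: [0.8, -0.5, -0.3]
gripper_width: 0.0595
grip_force: 0.0
```

Run:
```python
from h import *
print(monitor.get_obs()["time_s"],monitor.get_obs()["ft_force"])
f=np.load("f.npy"); a=optics.grab_frame("scene")[:,:,::-1].copy(); b=optics.grab_frame("top")[:,:,::-1].copy()
cv2.imwrite("pics/sc_end.png",a)
for x,y,z in((-52,-14,40),(-52,14,40),(-52,14,10),(-52,-14,10)):
    print((x,y,z),proj(np.r_[toW(np.array([x,y])/1e3,f),z/1e3],"scene").round(1),proj(np.r_[toW(np.array([x,y])/1e3,f),z/1e3],"top").round(1))
A=cv2.resize(a[165:225,180:260],None,fx=5.5,fy=8.2/1.5,interpolation=cv2.INTER_CUBIC); B=cv2.resize(b[115:185,205:275],None,fx=4.7,fy=4.7,interpolation=cv2.INTER_CUBIC)
h=min(len(A),len(B)); cv2.imwrite("pics/end.png",np.hstack([A[:h],B[:h]])); print(A.shape,B.shape)
```

```text
12.675 [ 0.78575984 -0.47065846 -0.28692145]
(-52, -14, 40) [[236.8 188.7]] [[256.7 166.3]]
(-52, 14, 40) [[230.8 192.8]] [[246.2 165.6]]
(-52, 14, 10) [[231.  201.4]] [[246.3 167.5]]
(-52, -14, 10) [[237.  197.2]] [[256.6 168.2]]
(328, 440, 3) (329, 329, 3)
```

View pics/end.png

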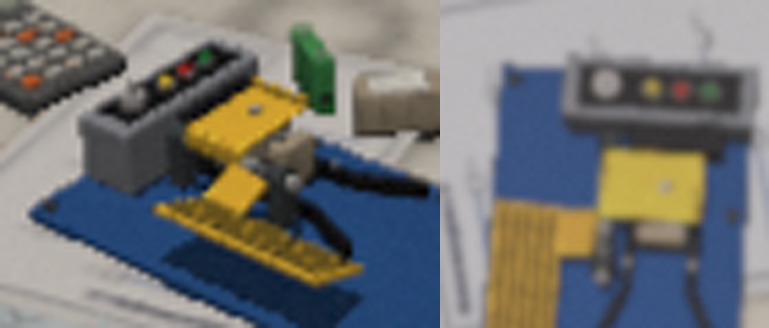

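The flap rests level on the relay. The relay's rear end is at crop (640–690, 245) in the top view, which is rows 166–168 in the full image and matches the position predicted for home. The robot is clear, so I'm handing in.

```bash
python3 -c "
from rig import ticket; print(ticket.job_done())"
```

```text
the job is handed in; nothing more can be done
None
```

The relay was pushed home against the contact block and the flap closed onto it, with the arm clear; the job was handed in after about 12.8 s on the robot's clock, and the judge's result was not shown.

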